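# Sweep up the broken mortar prisms

### The arm

A 6-joint arm with a two-finger parallel gripper is mounted at the origin on the work surface. World frame = base frame: x ahead of the robot, y to its left, z up, the work surface at z = 0. Lengths are in mm, angles in rad, forces in N, time in s.
With the tool pointing down it reaches from about 275 to 750 mm from the base axis. Payload 10.2 kg.
Tool frame: the origin (TCP) lies at the very end of the fingers, on their centre line; the grasp point (between the pads) lies 19 mm behind it; z points along the fingers, y is the line along which they close (so a half turn about z gives the same grasp; the last joint's range is limited). The gripper opens to 85 mm and grips with 20 to 120 N. Pads are 22 mm wide; open, the fingers measure 114 mm over their backs; the gripper's body (76 mm by 85 mm) begins 54 mm behind the grasp point. The pads swing forward as they close: fully open they stand 13 mm farther back than shut.
Start: joints at [1.021, 0.313, 1.498, -0, 1.331, -0.223], TCP at [168.545, 497.216, 231.294] pointing down, gripper open.
Joint ranges: [-2.94, 2.94], [-0.97, 2.17], [0.19, 2.56], [-1.23, 4.37], [0.02, 3.11], [-2.88, 2.88]. Speed limits (rad/s): [2.39, 2.39, 3.01, 3.14, 3.14, 3.14].

### API

Orientations are given as a unit quaternion [w, x, y, z].
In Python, from rig import monitor, eyes, job gives the robot as it stands. The module is installed in compiled form; this text tells all that it offers.
- The arm moves only by the tool send_rows, never from a script. Its argument "targets" is one flat list of numbers, 7 for each row, row after row: the turn, a rotation vector about the tool's x, y, z in degrees, then the shift along the tool's x, y, z in units of 60 mm (1.0 is 60 mm), then the opening, from -1 (shut) to 1 (fully open), so that 0 is half open. A call has 1 to 5 rows; each row shifts and turns the commanded pose from where the row before left it, along the tool's axes as they then stand; what a row does not reach is not made up. A row lasts 1/8 s, in which the tool goes at most 62.5 mm and 10.7 degrees, less where a joint would pass 70% of its speed; a pose out of reach is approached as far as the arm can. A call is refused whole if a number of a shift passes 1 or a number of a turn 10.7, either way. A call with a gripper value outside its range is refused whole. The fingers move at their own pace and stop on an object; "newtons" is the grip in N (left out, the last holds). Time passes only in rows, so rows that do not move let the fingers close. It gives the time, the measured TCP pose, the force, the opening and the grip force at its end, in the units of the state.
- monitor.sense(): the state, without advancing time (a new reading comes with each control period).
- eyes.capture(name): name is "side" or "top" or "wrist"; returns a dict with "img" (400x640x3 uint8, red, green, blue), "K" (3x3 intrinsics, pixels), "R" (3x3) and "t" (3): a world point X has camera coordinates R X + t. Camera axes: x right, y down, z forward; pixel columns grow to the right and rows downward; lengths in mm; the calibration is good to about 2 mm. A picture is of the moment at which its call begins. There is no depth.
- job.finish_job(): hands the job in; it is judged then, once.
The state is a dict: "time_s": time; "joints": joint angles; "dq": joint speeds; "tau": joint torques, N m; "eef_pos": TCP position; "ee_rot": TCP orientation; "force": force on the tool from outside, world axes, zero at the start; "wrist_torque": the same for the moment, N m; "grip_width": opening from 0.0 (shut) to 1.0 (fully open); "grip_force": force on a finger pad.
Only numpy, scipy, OpenCV 4.12 (cv2) and the standard library are available. Lean on these libraries where they do the work, as an engineer would, in place of code of your own. Each camera call takes 0.05 s, during which the arm holds its last target. There are 200 camera calls.

### The job

Take the hand scraper from its stand and sweep the four broken prism halves along the bench into the debris pan until all of them lie on its floor, past the front lip. Move the halves with the scraper only, not with the gripper, and leave the whole prisms and everything else on the bench where they are. Then hang the scraper back in its stand, fully home, and let go.

Things in the scene. Friction and masses are not known exactly. Their poses are not given: they have to be found in the camera images.
- scraper_handle (a point): Centre of the wooden handle of the hand scraper (loose, 0.26 kg), which starts hanging in the stand. z up. Handle: bar with flat sides, 120 mm long (x), 30 mm wide (y), 34 mm tall. Below it, in its mid-plane, a flat steel blade 130 mm wide (along x), 3 mm thick; its straight lower edge lies 102 mm below this point. Both ways round are alike.
- stand_rest (a point): Where the handle's centre lies when the scraper hangs fully home in its stand: 117 mm above the bench, x along the handle, z up. The blade then sits in the notches of both upright plates and the underside of the handle rests on the plates' top edges.
- stand: Stand for the scraper, bent grey steel sheet, fixed to the bench. Origin: centre of its underside, z up. Base 88 x 100 mm; two upright plates, 4 mm thick and 100 mm wide, across x at 42 mm either side of the origin, top edges 100 mm above the bench, each with a notch 14 mm wide at its middle, open at the top, 86 mm deep. The space between the plates is free for fingers.
- pan: Debris pan of bare sheet metal, screwed to the bench. Origin: middle of its open front edge, at bench level; x points into the pan, y along the front edge, z up. 334 mm wide inside, 240 mm deep, walls 45 mm high at the back and both sides (22 mm for the first 30 mm). Floor 3 mm above the bench; its front 20 mm is a lip ramping up from the bench.
- mid_a (a point): One of the four broken prism halves: grey mortar, 40 x 40 mm in section and 68 mm long (its x axis at the start), one end broken and stepped, about 222 g, lying loose on the bench. This point: its centre, 20 mm above what it lies on; z up.
- mid_b (a point): One of the four broken prism halves: grey mortar, 40 x 40 mm in section and 92 mm long (its x axis at the start), one end broken and stepped, about 306 g, lying loose on the bench. This point: its centre, 20 mm above what it lies on; z up.
- mid_c (a point): One of the four broken prism halves: grey mortar, 40 x 40 mm in section and 75 mm long (its x axis at the start), one end broken and stepped, about 246 g, lying loose on the bench. This point: its centre, 20 mm above what it lies on; z up.
- mid_d (a point): One of the four broken prism halves: grey mortar, 40 x 40 mm in section and 85 mm long (its x axis at the start), one end broken and stepped, about 282 g, lying loose on the bench. This point: its centre, 20 mm above what it lies on; z up.
- whole_prism: Whole mortar prism 40 x 40 x 160 mm (long axis x), 560 g, lying among the broken halves; not to be disturbed. Origin: centre of its underside; x points roughly towards the pan. At the start two halves lie along each of its long sides, centres 105 to 125 mm to the side (y) and -60 to +110 mm along x.
- spare_prism: Another whole mortar prism, 40 x 40 x 160 mm (long axis x), lying beside the stand; not to be disturbed. Origin: centre of its underside.
- weight: Brass weight with a knob, 52 mm across, 80 mm tall, standing on the robot's side of the stand; not to be disturbed. Origin: centre of its underside.
Things that resemble listed ones, but are neither listed nor needed, are in the scene too. Leave any blue look-alike of the part that bears mid_b alone. What is shaped like the part that bears mid_d but red is not meant.

How it is judged (in metres and radians):
On the way, in this order (a step that is already met when the one before it is completed fails the run):
1. the scraper is taken out of its stand (distance between scraper_handle and stand_rest above 0.12 m), for 0.2 s.
2. all four broken halves are in the pan (x of mid_a in the frame of pan between 0.04 and 0.236 m and y of mid_a in the frame of pan between -0.168 and 0.168 m and z of mid_a in the frame of pan between -0.01 and 0.09 m and x of mid_b in the frame of pan between 0.04 and 0.236 m and y of mid_b in the frame of pan between -0.168 and 0.168 m and z of mid_b in the frame of pan between -0.01 and 0.09 m and x of mid_c in the frame of pan between 0.04 and 0.236 m and y of mid_c in the frame of pan between -0.168 and 0.168 m and z of mid_c in the frame of pan between -0.01 and 0.09 m and x of mid_d in the frame of pan between 0.04 and 0.236 m and y of mid_d in the frame of pan between -0.168 and 0.168 m and z of mid_d in the frame of pan between -0.01 and 0.09 m), for 0.3 s.
At the end, for the whole second after the job is handed in: All four halves at rest in the pan, each centre 40 mm or more behind the front edge, within the walls and below 90 mm. Scraper hung in its stand and released: handle centre within 30 mm along, 9 mm across and 6 mm in height of its resting point, tilted under 0.12 rad (all of step 2 and linear speed of each of half_a, half_b, half_c, half_d below 0.02 m/s and x of scraper_handle in the frame of stand_rest between -0.03 and 0.03 m and y of scraper_handle in the frame of stand_rest between -0.009 and 0.009 m and z of scraper_handle in the frame of stand_rest between -0.006 and 0.006 m and angle between scraper_handle's own z axis and vertical below 0.12 rad); the robot touches nothing.
It fails at once if a whole prism is shifted by more than 20 mm (distance of any of whole_prism, spare_prism from where it was at the start of the episode above 0.02 m).
It fails at once if the brass weight is shifted by more than 20 mm (distance of weight from where it was at the start of the episode above 0.02 m).
It fails at once if a broken half is touched by the gripper or the arm (over 1 N) (contact force between any of the fingers, the arm and half_a above 1 N or contact force between any of the fingers, the arm and half_b above 1 N or contact force between any of the fingers, the arm and half_c above 1 N or contact force between any of the fingers, the arm and half_d above 1 N).
It also fails if it takes over 70 s, if anything falls off the work surface, if the arm or the gripper's body presses on something with over 40 N, if the wrist force passes 120 N, or if a joint passes its speed limit or range.

## Working session

There is one attempt and no reset: what is moved stays moved. The work goes in short steps, Python scripts to look and compute and a tool call to move; the robot and the scene stay as the last step left them, time stands still between calls to the robot, and variables do not carry over. Pictures are saved under pics/ and viewed, at most 10 in all, crops included, and the job is handed in when it is done.

Besides the shell and the picture viewer there is one more tool, called after "Request:" by a JSON object that holds its "api" and its "payload", one argument or row to a line. send_rows: Moves the arm, as the interface text tells. Its arguments: {"type":"object","properties":{"targets":{"type":"array","items":{"type":"number"}},"newtons":{"type":"number"}},"required":["targets"]}

```bash
mkdir -p pics; ls; python3 - <<'E'
from rig import monitor, eyes
import cv2,numpy as np
s=monitor.sense(); print(s)
for n in("top","side"):
    c=eyes.capture(n); cv2.imwrite(f"pics/{n}0.png",c["img"][:,:,::-1]); np.savez(f"{n}0.npz",**c); print(n,c["K"].round(1).tolist(),c["R"].round(3).tolist(),c["t"].round(1).tolist())
E
```

```text
pics
{'time_s': 0.0, 'joints': array([ 1.02057349e+00,  3.13457877e-01,  1.49843074e+00, -1.28756569e-05,
        1.33102666e+00, -2.23373662e-01]), 'dq': array([ 6.96755942e-04, -9.29751287e-05, -1.37812302e-03,  1.88129925e-03,
        3.07477468e-04,  2.74433911e-04]), 'tau': array([-1.28571988e-03, -4.12269044e+01, -2.59750521e+01, -2.33872424e-04,
        4.07196087e-03,  3.15050706e-06]), 'eef_pos': array([168.41802664, 496.97651897, 230.73344197]), 'ee_rot': array([-2.43673237e-04,  1.62696563e-01,  9.86675930e-01, -6.14815042e-04]), 'force': array([0.04522918, 0.35822499, 0.0778509 ]), 'wrist_torque': array([-0.01994919, -0.02824843, -0.00575432]), 'grip_force': 0.0, 'grip_width': 0.997808421201254}
top [[375.6, 0.0, 316.9], [0.0, 375.6, 197.4], [0.0, 0.0, 1.0]] [[-0.009, -1.0, -0.005], [-0.997, 0.009, -0.08], [0.08, 0.004, -0.997]] [-105.7, 581.8, 989.1]
side [[400.5, 0.0, 322.2], [0.0, 400.5, 203.7], [0.0, 0.0, 1.0]] [[-0.992, -0.129, -0.01], [-0.079, 0.669, -0.739], [0.102, -0.732, -0.673]] [558.5, 195.0, 837.6]
```

View pics/top0.png

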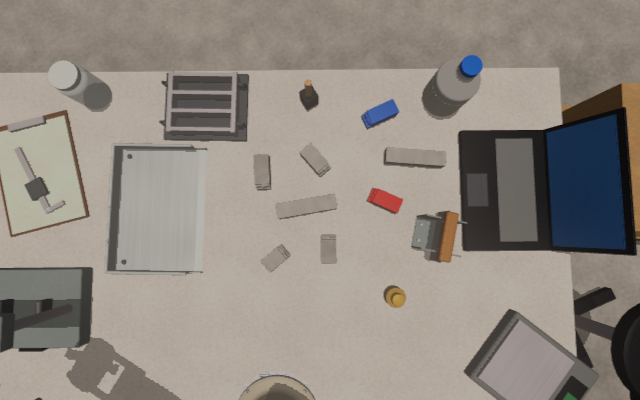

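View pics/side0.png

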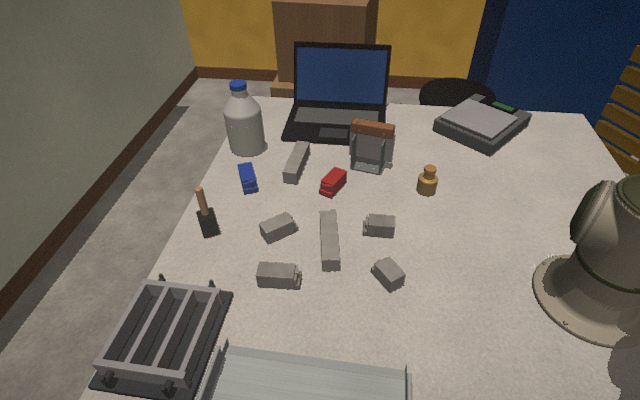

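The top view shows four grey halves at (262,171), (315,158), (275,258) and (328,249), with the whole prism at (306,206).
- **Look-alikes to leave:** the spare prism at (415,157), red at (385,200), blue at (380,113), and the black trowel-like brush at (309,95), which isn't the scraper.
- **Scraper:** brown handle at (449,237) in the stand at (428,233). This is my choice; the only other handled tool is the one at (309,95).
- **Other items:** brass weight at (397,298), and the pan at (157,210) with its front edge at about column 205. The rack at (205,103) isn't the pan.

```bash
cat > h.py <<'E'
import cv2,numpy as np
def ray(c,p,z):
    R,t,K=c["R"],c["t"],c["K"]; d=R.T@np.linalg.solve(K,np.array([p[0],p[1],1.])); o=-R.T@t
    return (o+d*(z-o[2])/d[2])
def tri(ca,pa,cb,pb):
    A=[];b=[]
    for c,p in((ca,pa),(cb,pb)):
        d=c["R"].T@np.linalg.solve(c["K"],np.array([p[0],p[1],1.])); d/=np.linalg.norm(d); P=np.eye(3)-np.outer(d,d); A.append(P); b.append(P@(-c["R"].T@c["t"]))
    return np.linalg.lstsq(np.vstack(A),np.hstack(b),rcond=None)[0]
def rect(c,m,z,name="",amin=60):
    for k in cv2.findContours(m.astype(np.uint8),cv2.RETR_EXTERNAL,cv2.CHAIN_APPROX_NONE)[0]:
        if cv2.contourArea(k)<amin: continue
        w=np.array([ray(c,p[0],z)[:2] for p in k],np.float32)
        (x,y),(a,b),th=cv2.minAreaRect(w)
        if a<b:a,b,th=b,a,th+90
        print(name,"px",k[:,0].mean(0).round(),"xy",round(x),round(y),"size",round(a),round(b),"ang",round((th+90)%180-90,1))
E
python3 - <<'E'
from h import *
c=dict(np.load("top0.npz")); s=dict(np.load("side0.npz"))
im=c["img"]; hsv=cv2.cvtColor(im,cv2.COLOR_RGB2HSV)
for p in[(262,171),(306,206),(315,158),(240,230),(449,237),(150,200),(415,157),(425,230)]: print(p,im[p[1],p[0]],hsv[p[1],p[0]])
roi=np.zeros(im.shape[:2],bool); roi[140:280,240:345]=1; roi[140:170,375:450]=1
g=cv2.GaussianBlur(cv2.cvtColor(im,cv2.COLOR_RGB2GRAY),(3,3),0)
m=roi&(g<165); rect(c,m,40,"grey")
br=(hsv[...,0]<16)&(hsv[...,1]>110)&(hsv[...,2]>60); br[:,:400]=0; br[:,470:]=0;br[:200]=0;br[275:]=0
rect(c,br,134,"handle")
for p in[(207,146),(203,273),(108,274),(110,145)]: print("pan",p,ray(c,p,22 if p[0]>200 else 45).round())
big=np.hstack([cv2.resize(im[200:275,400:475],(450,450),interpolation=cv2.INTER_CUBIC)]); 
sd=cv2.resize(s["img"][105:185,335:410],(350,373),interpolation=cv2.INTER_CUBIC); sd=cv2.copyMakeBorder(sd,0,77,0,0,cv2.BORDER_CONSTANT)
cv2.imwrite("pics/crop1.png",np.hstack([big,sd])[:,:,::-1])
v=cv2.resize(im[130:290,95:350],None,fx=3,fy=3,interpolation=cv2.INTER_CUBIC); mm=cv2.resize(m[130:290,95:350].astype(np.uint8),None,fx=3,fy=3)
cv2.drawContours(v,cv2.findContours(mm,0,2)[0],-1,(255,0,0),1); cv2.imwrite("pics/crop2.png",v[:,:,::-1])
E
```

```text
(262, 171) [149 138 128] [ 14  36 149]
(306, 206) [157 146 136] [ 14  34 157]
(315, 158) [154 143 133] [ 14  35 154]
(240, 230) [180 171 160] [ 17  28 180]
(449, 237) [157 108  64] [ 14 151 157]
(150, 200) [168 165 158] [ 21  15 168]
(415, 157) [155 143 134] [ 13  35 155]
(425, 230) [128 129 123] [ 35  12 129]
grey px [275. 258.] xy 422 -1 size 78 47 ang -50.7
grey px [328. 249.] xy 445 -139 size 81 45 ang 1.8
grey px [306. 206.] xy 556 -82 size 166 50 ang -80.5
grey px [262. 172.] xy 649 35 size 103 48 ang 0.3
grey px [414. 158.] xy 683 -371 size 172 56 ang 85.2
grey px [314. 159.] xy 680 -106 size 95 50 ang 40.7
handle px [448. 236.] xy 476 -422 size 117 30 ang -12.3
pan (207, 146) [724. 188.  22.]
pan (203, 273) [382. 194.  22.]
pan (108, 274) [384. 434.  45.]
pan (110, 145) [725. 441.  45.]
```

View pics/crop1.png

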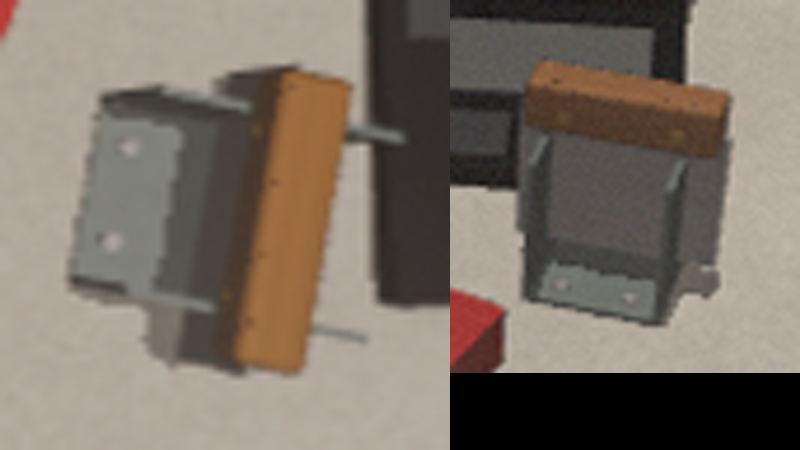

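View pics/crop2.png

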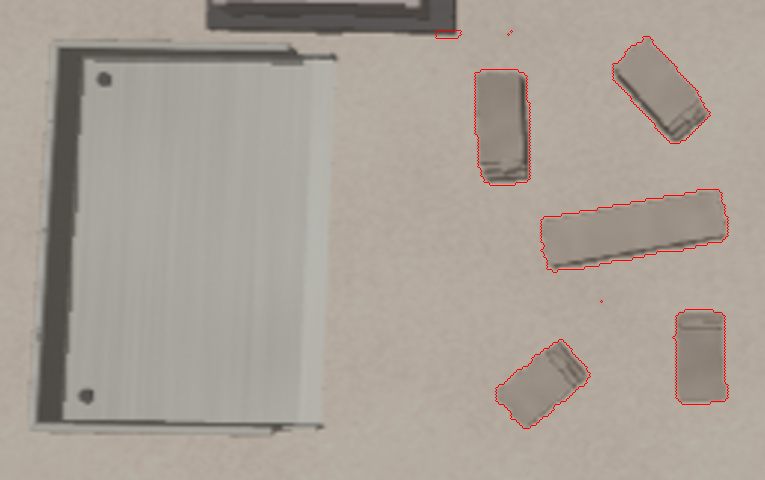

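The crop shows the wooden handle sitting in the two-plate stand, so this is the scraper. All four halves are outlined and the pan opens towards -y. I'm moving above the scraper.

Request:
{"api": "send_rows", "payload": {
  "targets": [0, 0, -6.4, 0, 0, 0, 1, 0, 0, 0, -0.46, -0.77, 0, 1, 0, 0, 0, -0.46, -0.77, 0, 1, 0, 0, 0, -0.46, -0.77, 0, 1, 0, 0, 0, -0.46, -0.77, 0, 1]
}}

```text
time_s: 0.72
eef_pos: [237.0, 291.5, 231.1]
ee_rot: [-0.0, 0.107, 0.994, -0.0]
force: [1.3, -0.0, -0.4]
grip_width: 1.002
grip_force: 0.0
```

Request:
{"api": "send_rows", "payload": {
  "targets": [0, 0, 0, -0.46, -0.77, 0, 1, 0, 0, 0, -0.46, -0.77, 0, 1, 0, 0, 0, -0.46, -0.77, 0, 1, 0, 0, 0, -0.46, -0.77, 0, 1, 0, 0, 0, -0.46, -0.77, 0, 1]
}}

```text
time_s: 1.35
eef_pos: [322.6, 36.3, 231.3]
ee_rot: [0.0, 0.107, 0.994, 0.0]
force: [1.9, 1.2, 0.0]
grip_width: 1.001
grip_force: 0.0
```

Request:
{"api": "send_rows", "payload": {
  "targets": [0, 0, 0, -0.46, -0.77, 0, 1, 0, 0, 0, -0.46, -0.77, 0, 1, 0, 0, 0, -0.46, -0.77, 0, 1, 0, 0, 0, -0.46, -0.77, 0, 1, 0, 0, 0, -0.46, -0.77, 0, 1]
}}

```text
time_s: 1.98
eef_pos: [408.2, -218.9, 231.1]
ee_rot: [-0.0, 0.108, 0.994, 0.0]
force: [0.4, 0.4, 0.6]
grip_width: 0.999
grip_force: 0.0
```

Request:
{"api": "send_rows", "payload": {
  "targets": [0, 0, 0, -0.46, -0.77, 0, 1, 0, 0, 0, -0.46, -0.77, 0, 1, 0, 0, 0, -0.46, -0.77, 0, 1, 0, 0, 0, -0.46, -0.77, 0, 1, 0, 0, 0, 0, 0, 0, 1]
}}

```text
time_s: 2.6
eef_pos: [476.1, -423.7, 228.8]
ee_rot: [-0.001, 0.109, 0.994, 0.001]
force: [0.4, 0.3, -0.2]
grip_width: 0.996
grip_force: 0.0
```

```bash
python3 - <<'E'
from h import *
from rig import eyes,monitor
print(monitor.sense()["eef_pos"].round(1))
c=eyes.capture("wrist"); im=c["img"]; hsv=cv2.cvtColor(im,cv2.COLOR_RGB2HSV)
m=(hsv[...,0]<18)&(hsv[...,1]>110)&(hsv[...,2]>60); rect(c,m,134,"handle",400)
cv2.imwrite("pics/w1.png",im[:,:,::-1])
E
```

```text
[ 476.1 -423.7  228.8]
handle px [440. 222.] xy 519 -331 size 65 34 ang 65.4
handle px [320. 194.] xy 475 -425 size 118 29 ang -12.1
```

View pics/w1.png

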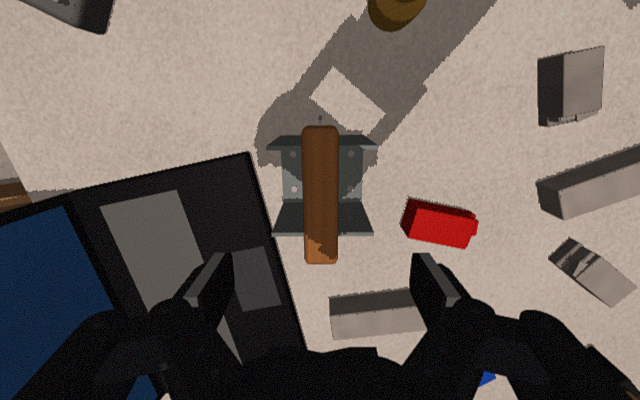

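The wrist view shows the handle centred at (320,194) between the stand plates, with the red half at (440,222) and the spare prism at (375,312). The tool is aligned to about 1 mm. Next I descend and grip.

Request:
{"api": "send_rows", "payload": {
  "targets": [0, 0, 0, 0, 0, 0.55, 1, 0, 0, 0, 0, 0, 0.55, 1, 0, 0, 0, 0, 0, 0.55, 1, 0, 0, 0, 0, 0, 0.55, 1, 0, 0, 0, 0, 0, 0, 1]
}}

```text
time_s: 3.28
eef_pos: [475.7, -419.3, 97.7]
ee_rot: [-0.002, 0.107, 0.994, 0.002]
force: [0.7, 0.0, -0.5]
grip_width: 1.002
grip_force: 0.0
```

Request:
{"api": "send_rows", "payload": {
  "targets": [0, 0, 0, 0, 0, 0, -1, 0, 0, 0, 0, 0, 0, -1, 0, 0, 0, 0, 0, 0, -1, 0, 0, 0, 0, 0, 0, -1, 0, 0, 0, 0, 0, 0, -1],
  "newtons": 100
}}

```text
time_s: 3.9
eef_pos: [476.7, -421.9, 100.7]
ee_rot: [0.001, 0.107, 0.994, -0.001]
force: [-0.4, 0.4, 6.0]
grip_width: 0.335
grip_force: 98.6
```

Request:
{"api": "send_rows", "payload": {
  "targets": [0, 0, 0, 0, 0, 0, -1, 0, 0, 0, 0, 0, 0, -1, 0, 0, 0, 0, 0, 0, -1, 0, 0, 0, 0, 0, 0, -1]
}}

```text
time_s: 4.4
eef_pos: [476.7, -421.9, 100.7]
ee_rot: [0.001, 0.107, 0.994, -0.001]
force: [-0.4, -0.3, 7.1]
grip_width: 0.334
grip_force: 98.6
```

Request:
{"api": "send_rows", "payload": {
  "targets": [0, 0, 0, 0, 0, -0.4, -1, 0, 0, 0, 0, 0, -0.6, -1, 0, 0, 0, 0, 0, -0.6, -1, 0, 0, 0, 0, 0, -0.6, -1, 0, 0, 0, 0, 0, 0, -1]
}}

```text
time_s: 5.03
eef_pos: [476.9, -421.8, 233.7]
ee_rot: [0.002, 0.107, 0.994, -0.002]
force: [-0.5, 0.8, -3.2]
grip_width: 0.336
grip_force: 98.9
```

Request:
{"api": "send_rows", "payload": {
  "targets": [0, 0, -6.15, 0, 0, 0, -1, 0, 0, -6.15, 0, 0, 0, -1, 0, 0, 0, -0.35, 0.8, 0, -1, 0, 0, 0, -0.35, 0.8, 0, -1, 0, 0, 0, -0.35, 0.8, 0, -1]
}}

```text
time_s: 5.65
eef_pos: [539.4, -275.4, 229.1]
ee_rot: [-0.001, 0.0, 1.0, 0.001]
force: [0.0, 0.8, -2.3]
grip_width: 0.339
grip_force: 99.3
```

Request:
{"api": "send_rows", "payload": {
  "targets": [0, 0, 0, -0.35, 0.8, 0, -1, 0, 0, 0, -0.35, 0.8, 0, -1, 0, 0, 0, -0.35, 0.8, 0, -1, 0, 0, 0, -0.35, 0.8, 0, -1, 0, 0, 0, -0.35, 0.8, 0, -1]
}}

```text
time_s: 6.28
eef_pos: [644.5, -35.6, 229.0]
ee_rot: [-0.002, 0.0, 1.0, 0.0]
force: [0.3, -0.9, -2.8]
grip_width: 0.338
grip_force: 99.3
```

Request:
{"api": "send_rows", "payload": {
  "targets": [0, 0, 0, 0, 0.3, 0, -1, 0, 0, 0, 0, 0, 0, -1]
}}

```text
time_s: 6.52
eef_pos: [644.0, -18.5, 229.7]
ee_rot: [-0.001, -0.001, 1.0, 0.0]
force: [-0.3, -1.0, -2.6]
grip_width: 0.334
grip_force: 99.4
```

```bash
python3 - <<'E'
from h import *
from rig import eyes,monitor
print(monitor.sense()["eef_pos"].round(1),monitor.sense()["force"].round(1))
c=eyes.capture("top"); im=c["img"]; s=eyes.capture("side")["img"]
cv2.imwrite("pics/m1.png",np.hstack([cv2.resize(im[100:300,100:450],(400,228)),cv2.resize(s[100:330,180:500],(400,288))[:228]])[:,:,::-1])
cv2.imwrite("pics/m1.png",np.vstack([im[90:290,:],s[100:400]])[:,100:500,::-1])
E
```

```text
[644.  -18.5 229.7] [-0.3 -1.  -2.6]
```

View pics/m1.png

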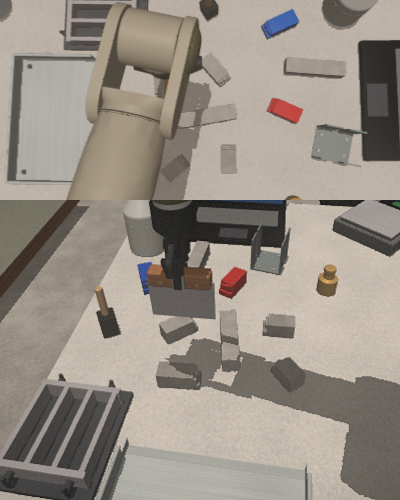

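The picture shows the scraper held level above the b–d gap, with its blade at side-view pixel (183,302) in the crop, and the stand empty. Lowering and sweeping b.

Request:
{"api": "send_rows", "payload": {
  "targets": [0, 0, 0, 0, 0, 0.7, -1, 0, 0, 0, 0, 0, 0.7, -1, 0, 0, 0, 0, 0, 0.6, -1, 0, 0, 0, 0, 0, 0.3, -1, 0, 0, 0, 0, 0, 0, -1]
}}

```text
time_s: 7.25
eef_pos: [644.2, -20.1, 92.7]
ee_rot: [-0.001, 0.001, 1.0, 0.0]
force: [0.6, -0.7, -2.8]
grip_width: 0.338
grip_force: 99.5
```

Request:
{"api": "send_rows", "payload": {
  "targets": [0, 0, 0, 0, 0.2, 0, -1, 0, 0, 0, 0, 0.3, 0, -1, 0, 0, 0, 0, 0.35, 0, -1, 0, 0, 0, 0, 0.35, 0, -1, 0, 0, 0, 0, 0.35, 0, -1]
}}

```text
time_s: 7.88
eef_pos: [644.7, 75.3, 93.6]
ee_rot: [0.0, -0.0, 1.0, -0.0]
force: [0.3, -3.1, 0.0]
grip_width: 0.338
grip_force: 100.0
```

Request:
{"api": "send_rows", "payload": {
  "targets": [0, 0, 0, 0, 0.35, 0, -1, 0, 0, 0, 0, 0.35, 0, -1, 0, 0, 0, 0, 0.35, -0.03, -1, 0, 0, 0, 0, 0.35, -0.03, -1, 0, 0, 0, 0, 0.35, -0.03, -1]
}}

```text
time_s: 8.5
eef_pos: [645.0, 179.2, 99.4]
ee_rot: [0.001, 0.0, 1.0, -0.001]
force: [0.1, -0.3, -2.3]
grip_width: 0.333
grip_force: 99.7
```

Request:
{"api": "send_rows", "payload": {
  "targets": [0, 0, 0, 0, 0.35, 0, -1, 0, 0, 0, 0, 0.35, 0, -1, 0, 0, 0, 0, 0.35, 0, -1, 0, 0, 0, 0, 0.35, 0, -1, 0, 0, 0, 0, 0.3, 0, -1]
}}

```text
time_s: 9.12
eef_pos: [644.6, 282.1, 98.6]
ee_rot: [-0.0, 0.0, 1.0, -0.0]
force: [0.4, -3.8, 0.2]
grip_width: 0.338
grip_force: 100.0
```

Request:
{"api": "send_rows", "payload": {
  "targets": [0, 0, 0, 0, -0.2, 0, -1, 0, 0, 0, 0, -0.2, -0.7, -1, 0, 0, 0, 0, -0.3, -0.7, -1, 0, 0, 0, 0, -0.5, -0.6, -1, 0, 0, 0, 0, -0.8, 0, -1]
}}

```text
time_s: 9.75
eef_pos: [645.4, 160.0, 221.9]
ee_rot: [0.003, -0.0, 1.0, 0.001]
force: [-0.0, -0.7, -3.1]
grip_width: 0.332
grip_force: 100.2
```

Request:
{"api": "send_rows", "payload": {
  "targets": [0, 0, 0, -0.1, -0.95, 0, -1, 0, 0, 0, -0.1, -0.95, 0, -1, 0, 0, 0, -0.1, -0.95, 0, -1, 0, 0, 0, -0.1, -0.95, 0, -1, 0, 0, 0, -0.1, -0.95, 0, -1]
}}

```text
time_s: 10.38
eef_pos: [674.1, -126.8, 218.5]
ee_rot: [-0.0, 0.001, 1.0, 0.0]
force: [1.8, 1.1, -2.9]
grip_width: 0.334
grip_force: 100.1
```

Request:
{"api": "send_rows", "payload": {
  "targets": [0, 0, 0, 0, -0.8, 0, -1, 0, 0, 0, 0, -0.2, 0, -1, 0, 0, 0, 0, 0, 0, -1]
}}

```text
time_s: 10.75
eef_pos: [674.2, -184.8, 218.3]
ee_rot: [-0.0, 0.001, 1.0, 0.0]
force: [0.4, 0.6, -1.9]
grip_width: 0.34
grip_force: 99.9
```

```bash
cat >> h.py <<'E'
def look(roi,name="grey",thr=165):
    from rig import eyes
    c=eyes.capture("top"); im=c["img"]; g=cv2.GaussianBlur(cv2.cvtColor(im,cv2.COLOR_RGB2GRAY),(3,3),0)
    r=np.zeros(g.shape,bool); r[roi[0]:roi[1],roi[2]:roi[3]]=1
    rect(c,r&(g<thr),40,name,150); return c
E
python3 - <<'E'
from h import *
from rig import eyes,monitor
print(monitor.sense()["eef_pos"].round(1),monitor.sense()["force"].round(1))
c=look((140,280,110,345)); im=c["img"]; s=eyes.capture("side")["img"]
cv2.imwrite("pics/m2.png",np.vstack([im[90:290,:],s[100:400]])[:,100:500,::-1])
E
```

```text
[ 674.2 -184.8  218.3] [ 0.4  0.6 -1.9]
grey px [163. 172.] xy 649 299 size 98 59 ang 1.2
grey px [143. 213.] xy 549 314 size 361 254 ang -1.5
grey px [298. 226.] xy 551 -23 size 369 318 ang -0.8
```

View pics/m2.png

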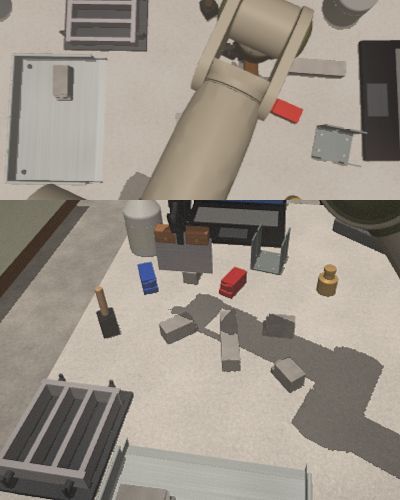

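b is in the pan at about pan x = 113. Sweeping d next.

Request:
{"api": "send_rows", "payload": {
  "targets": [0, 0, -5, 0, 0, 0.6, -1, 0, 0, 0, 0, 0, 0.6, -1, 0, 0, 0, 0, 0, 0.6, -1, 0, 0, 0, 0, 0, 0.3, -1, 0, 0, 0, 0, 0, 0, -1]
}}

```text
time_s: 11.48
eef_pos: [674.4, -183.4, 92.2]
ee_rot: [-0.001, -0.044, 0.999, 0.0]
force: [0.1, 1.2, -2.4]
grip_width: 0.339
grip_force: 100.0
```

Request:
{"api": "send_rows", "payload": {
  "targets": [0, 0, 0, 0, 0.25, 0, -1, 0, 0, 0, 0, 0.25, 0, -1, 0, 0, 0, 0, 0.35, 0, -1, 0, 0, 0, 0, 0.35, 0, -1, 0, 0, 0, 0, 0.35, 0, -1]
}}

```text
time_s: 12.1
eef_pos: [666.3, -90.0, 92.8]
ee_rot: [0.0, -0.044, 0.999, -0.0]
force: [2.2, -2.0, -3.2]
grip_width: 0.338
grip_force: 100.1
```

Request:
{"api": "send_rows", "payload": {
  "targets": [0, 0, 0, 0, 0.35, 0, -1, 0, 0, 0, 0, 0.35, 0, -1, 0, 0, 0, 0, 0.35, 0, -1, 0, 0, 0, 0, 0.35, 0, -1, 0, 0, 0, 0, 0.35, 0, -1]
}}

```text
time_s: 12.72
eef_pos: [657.3, 14.2, 92.8]
ee_rot: [0.0, -0.043, 0.999, -0.0]
force: [0.3, -2.7, -0.9]
grip_width: 0.335
grip_force: 100.1
```

```bash
python3 - <<'E'
from h import *
from rig import eyes,monitor
print(monitor.sense()["eef_pos"].round(1),monitor.sense()["force"].round(1))
s=eyes.capture("side")["img"]; cv2.imwrite("pics/m3.png",s[100:400,180:500,::-1])
E
```

```text
[657.3  14.2  92.8] [ 0.3 -2.7 -0.9]
```

View pics/m3.png

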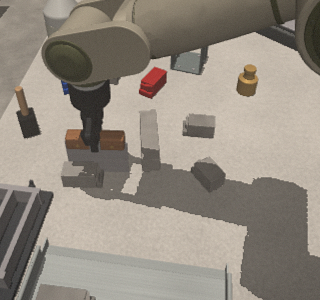

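d is flush on the blade but sits towards its outer end. I'll yaw the blade more so d drifts inward before the pan wall.

Request:
{"api": "send_rows", "payload": {
  "targets": [0, 0, -4, 0, 0.1, 0, -1, 0, 0, -4, 0, 0.2, 0, -1, 0, 0, 0, 0, 0.34, 0, -1, 0, 0, 0, 0, 0.34, 0, -1, 0, 0, 0, 0, 0.34, 0, -1]
}}

```text
time_s: 13.4
eef_pos: [640.6, 92.1, 92.6]
ee_rot: [-0.0, -0.113, 0.994, 0.0]
force: [0.3, -1.9, -1.4]
grip_width: 0.336
grip_force: 100.2
```

Request:
{"api": "send_rows", "payload": {
  "targets": [0, 0, 0, 0, 0.34, 0, -1, 0, 0, 0, 0, 0.34, -0.03, -1, 0, 0, 0, 0, 0.34, -0.03, -1, 0, 0, 0, 0, 0.34, -0.03, -1, 0, 0, 0, 0, 0.34, 0, -1]
}}

```text
time_s: 14.02
eef_pos: [618.4, 190.9, 98.7]
ee_rot: [0.001, -0.113, 0.994, -0.0]
force: [0.5, -4.3, 0.1]
grip_width: 0.338
grip_force: 100.4
```

Request:
{"api": "send_rows", "payload": {
  "targets": [0, 0, 0, 0, 0.34, 0, -1, 0, 0, 0, 0, 0.34, 0, -1, 0, 0, 0, 0, 0.34, 0, -1, 0, 0, 0, 0, 0.2, 0, -1, 0, 0, 0, 0, 0.1, 0, -1]
}}

```text
time_s: 14.65
eef_pos: [600.3, 267.4, 98.0]
ee_rot: [-0.0, -0.113, 0.994, -0.0]
force: [0.9, -5.9, -1.1]
grip_width: 0.336
grip_force: 100.4
```

```bash
python3 - <<'E'
from h import *
from rig import eyes,monitor
print(monitor.sense()["eef_pos"].round(1),monitor.sense()["force"].round(1))
E
```

```text
[600.3 267.4  98. ] [ 0.9 -5.9 -1.1]
```

Request:
{"api": "send_rows", "payload": {
  "targets": [0, 0, 0, 0, -0.2, 0, -1, 0, 0, 7.5, 0, 0, -0.7, -1, 0, 0, 7.5, 0, 0, -0.7, -1, 0, 0, 7.5, 0, 0, -0.6, -1, 0, 0, 0, 0.28, -0.85, 0, -1]
}}

```text
time_s: 15.28
eef_pos: [579.8, 208.3, 220.8]
ee_rot: [0.003, 0.083, 0.997, 0.002]
force: [-0.1, -1.5, -2.4]
grip_width: 0.335
grip_force: 100.5
```

Request:
{"api": "send_rows", "payload": {
  "targets": [0, 0, 0, 0.28, -0.85, 0, -1, 0, 0, 0, 0.28, -0.85, 0, -1, 0, 0, 0, 0.28, -0.85, 0, -1, 0, 0, 0, 0.28, -0.85, 0, -1, 0, 0, 0, 0.28, -0.85, 0, -1]
}}

```text
time_s: 15.9
eef_pos: [451.9, -31.5, 218.0]
ee_rot: [0.0, 0.083, 0.997, 0.001]
force: [0.6, -0.3, -2.1]
grip_width: 0.335
grip_force: 100.5
```

Request:
{"api": "send_rows", "payload": {
  "targets": [0, 0, 0, 0.28, -0.85, 0, -1, 0, 0, 0, 0, 0, 0, -1, 0, 0, 0, 0, 0, 0, -1]
}}

```text
time_s: 16.27
eef_pos: [428.1, -77.4, 218.1]
ee_rot: [0.0, 0.084, 0.997, 0.0]
force: [0.0, 0.7, -3.1]
grip_width: 0.335
grip_force: 100.7
```

```bash
python3 - <<'E'
from h import *
from rig import eyes,monitor
print(monitor.sense()["eef_pos"].round(1),monitor.sense()["force"].round(1))
c=look((140,280,110,345)); im=c["img"]; s=eyes.capture("side")["img"]
cv2.imwrite("pics/m4.png",np.vstack([im[90:290,:],s[100:400]])[:,100:500,::-1])
E
```

```text
[428.1 -77.4 218.1] [ 0.   0.7 -3.1]
grey px [298. 258.] xy 430 -49 size 263 127 ang 89.5
grey px [306. 206.] xy 556 -82 size 164 49 ang -80.5
grey px [144. 208.] xy 556 314 size 352 257 ang -1.0
```

View pics/m4.png

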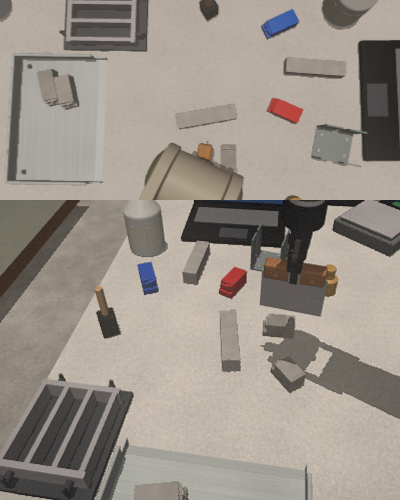

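b and d are in the pan at (48,88) and (65,92) in the crop, and the whole prism hasn't moved. Sweeping a.

Request:
{"api": "send_rows", "payload": {
  "targets": [0, 0, 0, 0, 0, 0.6, -1, 0, 0, 0, 0, 0, 0.6, -1, 0, 0, 0, 0, 0, 0.6, -1, 0, 0, 0, 0, 0, 0.3, -1, 0, 0, 0, 0, 0, 0, -1]
}}

```text
time_s: 17.0
eef_pos: [427.8, -76.3, 91.2]
ee_rot: [-0.001, 0.082, 0.997, 0.001]
force: [1.3, 0.2, -2.2]
grip_width: 0.341
grip_force: 100.6
```

Request:
{"api": "send_rows", "payload": {
  "targets": [0, 0, 0, 0, 0.25, 0, -1, 0, 0, 0, 0, 0.25, 0, -1, 0, 0, 0, 0, 0.35, 0, -1, 0, 0, 0, 0, 0.35, 0, -1, 0, 0, 0, 0, 0.35, 0, -1]
}}

```text
time_s: 17.62
eef_pos: [444.1, 15.9, 92.9]
ee_rot: [0.001, 0.083, 0.997, -0.0]
force: [0.7, -1.3, -2.9]
grip_width: 0.334
grip_force: 100.5
```

Request:
{"api": "send_rows", "payload": {
  "targets": [0, 0, 0, 0, 0.35, 0, -1, 0, 0, 0, 0, 0.35, 0, -1, 0, 0, 0, 0, 0.35, 0, -1]
}}

```text
time_s: 18.0
eef_pos: [454.2, 78.1, 92.8]
ee_rot: [0.001, 0.082, 0.997, -0.0]
force: [0.3, -0.9, -1.2]
grip_width: 0.334
grip_force: 100.7
```

```bash
python3 - <<'E'
from h import *
from rig import eyes,monitor
print(monitor.sense()["eef_pos"].round(1),monitor.sense()["force"].round(1))
s=eyes.capture("side")["img"]; cv2.imwrite("pics/m5.png",s[100:400,180:500,::-1])
E
```

```text
[454.2  78.1  92.8] [ 0.3 -0.9 -1.2]
```

View pics/m5.png

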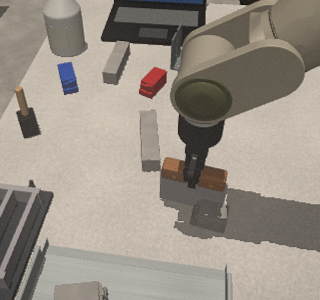

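a is flush on the blade. Continuing into the pan.

Request:
{"api": "send_rows", "payload": {
  "targets": [0, 0, 0, 0, 0.35, 0, -1, 0, 0, 0, 0, 0.35, -0.03, -1, 0, 0, 0, 0, 0.35, -0.03, -1, 0, 0, 0, 0, 0.35, -0.03, -1, 0, 0, 0, 0, 0.35, 0, -1]
}}

```text
time_s: 18.68
eef_pos: [471.3, 180.9, 98.2]
ee_rot: [0.0, 0.082, 0.997, -0.0]
force: [-0.1, -0.8, -1.0]
grip_width: 0.338
grip_force: 100.8
```

Request:
{"api": "send_rows", "payload": {
  "targets": [0, 0, 0, 0, 0.35, 0, -1, 0, 0, 0, 0, 0.35, 0, -1, 0, 0, 0, 0, 0.35, 0, -1, 0, 0, 0, 0, 0.35, 0, -1, 0, 0, 0, 0, 0.2, 0, -1]
}}

```text
time_s: 19.3
eef_pos: [487.1, 275.9, 97.7]
ee_rot: [0.0, 0.082, 0.997, -0.0]
force: [-0.2, -2.0, -0.4]
grip_width: 0.335
grip_force: 100.9
```

Request:
{"api": "send_rows", "payload": {
  "targets": [0, 0, 0, 0, -0.2, 0, -1, 0, 0, 0, 0, 0, -0.7, -1, 0, 0, 0, 0, 0, -0.7, -1, 0, 0, 0, 0, 0, -0.6, -1, 0, 0, 0, 0, 0, 0, -1]
}}

```text
time_s: 19.92
eef_pos: [486.1, 262.3, 219.8]
ee_rot: [0.002, 0.083, 0.997, 0.001]
force: [-0.3, 0.4, -3.5]
grip_width: 0.338
grip_force: 100.8
```

Request:
{"api": "send_rows", "payload": {
  "targets": [0, 0, -5.6, 0, 0, 0, -1, 0, 0, 0, 0.05, -0.96, 0, -1, 0, 0, 0, 0.05, -0.96, 0, -1, 0, 0, 0, 0.05, -0.96, 0, -1, 0, 0, 0, 0.05, -0.96, 0, -1]
}}

```text
time_s: 20.55
eef_pos: [456.0, 31.8, 215.9]
ee_rot: [-0.001, 0.034, 0.999, 0.0]
force: [0.2, -0.2, -3.6]
grip_width: 0.333
grip_force: 101.0
```

Request:
{"api": "send_rows", "payload": {
  "targets": [0, 0, 0, 0.05, -0.96, 0, -1, 0, 0, 0, 0.05, -0.96, 0, -1, 0, 0, 0, 0.05, -0.96, 0, -1, 0, 0, 0, 0.05, -0.96, 0, -1, 0, 0, 0, 0, 0, 0, -1]
}}

```text
time_s: 21.18
eef_pos: [428.1, -198.3, 215.7]
ee_rot: [-0.001, 0.037, 0.999, 0.001]
force: [0.1, 0.7, -3.1]
grip_width: 0.334
grip_force: 101.3
```

```bash
python3 - <<'E'
from h import *
from rig import eyes,monitor
print(monitor.sense()["eef_pos"].round(1),monitor.sense()["force"].round(1))
c=look((140,280,240,345)); im=c["img"]; s=eyes.capture("side")["img"]
hsv=cv2.cvtColor(im,cv2.COLOR_RGB2HSV); r=np.zeros(hsv.shape[:2],bool); r[160:268,122:200]=1
for S in(22,26): rect(c,r&(hsv[...,1]>S),43,f"pan{S}",100)
cv2.imwrite("pics/m6.png",np.vstack([im[90:290,:],s[100:400]])[:,100:500,::-1])
E
```

```text
[ 428.1 -198.3  215.7] [ 0.1  0.7 -3.1]
grey px [330. 258.] xy 424 -136 size 117 89 ang -0.8
grey px [306. 206.] xy 556 -82 size 164 49 ang -80.5
pan22 px [161. 248.] xy 450 298 size 70 54 ang -9.9
pan22 px [158. 178.] xy 634 312 size 115 93 ang 12.4
pan26 px [162. 248.] xy 450 298 size 69 53 ang -9.2
pan26 px [157. 179.] xy 633 312 size 113 91 ang 12.4
```

View pics/m6.png

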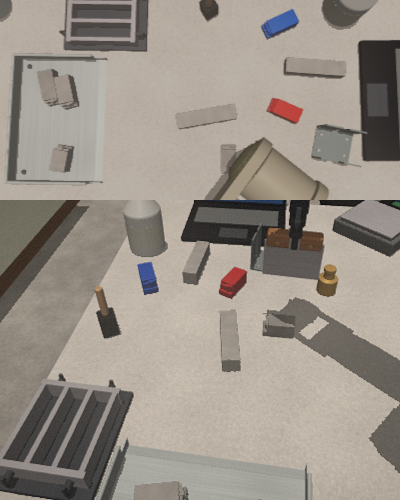

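a, b and d are all in the pan. a sits at about (450,298) and b and d around (633,312). Sweeping the last half, c.

Request:
{"api": "send_rows", "payload": {
  "targets": [0, 0, 0, 0, 0, 0.6, -1, 0, 0, 0, 0, 0, 0.6, -1, 0, 0, 0, 0, 0, 0.6, -1, 0, 0, 0, 0, 0, 0.26, -1, 0, 0, 0, 0, 0, 0, -1]
}}

```text
time_s: 21.9
eef_pos: [429.1, -193.6, 92.8]
ee_rot: [-0.001, 0.034, 0.999, 0.001]
force: [-0.4, 0.7, -3.1]
grip_width: 0.335
grip_force: 101.2
```

Request:
{"api": "send_rows", "payload": {
  "targets": [0, 0, 0, 0, 0.25, 0, -1, 0, 0, 0, 0, 0.25, 0, -1, 0, 0, 0, 0, 0.35, 0, -1, 0, 0, 0, 0, 0.35, 0, -1, 0, 0, 0, 0, 0.35, 0, -1]
}}

```text
time_s: 22.52
eef_pos: [436.4, -101.1, 94.6]
ee_rot: [0.001, 0.034, 0.999, -0.001]
force: [0.4, -2.9, -2.3]
grip_width: 0.338
grip_force: 101.3
```

Request:
{"api": "send_rows", "payload": {
  "targets": [0, 0, 0, 0, 0.35, 0, -1, 0, 0, 0, 0, 0.35, 0, -1, 0, 0, 0, 0, 0.35, 0, -1, 0, 0, 0, 0, 0.35, 0, -1, 0, 0, 0, 0, 0.35, 0, -1]
}}

```text
time_s: 23.15
eef_pos: [443.3, 3.7, 94.6]
ee_rot: [0.001, 0.034, 0.999, -0.0]
force: [-0.9, -1.3, -2.1]
grip_width: 0.335
grip_force: 101.3
```

```bash
python3 - <<'E'
from h import *
from rig import eyes,monitor
print(monitor.sense()["eef_pos"].round(1),monitor.sense()["force"].round(1))
c=eyes.capture("side"); im=c["img"]; hsv=cv2.cvtColor(im,cv2.COLOR_RGB2HSV)
m=(hsv[...,0]<18)&(hsv[...,1]>90)&(hsv[...,2]>50)
m[:200]=0; m[330:]=0; m[:,:300]=0;m[:,480:]=0; rect(c,m,110,"handle",80)
g=cv2.cvtColor(im,cv2.COLOR_RGB2GRAY); 
for p in [(445,40,5),(410,40,5),(480,40,5),(445,40,40),(410,40,40),(480,40,40)]:
    q=c["K"]@(c["R"]@np.array([p[0],p[1],p[2]])+c["t"]); print(p,(q[:2]/q[2]).round())
print(g[280:320:3,340:440:5])
E
```

```text
[443.3   3.7  94.6] [-0.9 -1.3 -2.1]
handle px [399. 248.] xy 407 8 size 54 45 ang 82.3
handle px [363. 242.] xy 480 2 size 53 48 ang 86.7
(445, 40, 5) [375. 290.]
(410, 40, 5) [392. 291.]
(480, 40, 5) [359. 288.]
(445, 40, 40) [376. 280.]
(410, 40, 40) [393. 281.]
(480, 40, 40) [359. 278.]
[[176 179 190 118  82  83  77  76  78  86 102 103 104  91  98 104  99 100
  102 102]
 [187 185 194 121  80  76  81  80  85  86 102  95 105 101  97 112 104 104
  104 105]
 [179 181 194 105  85  78  80  79  80  85 103 103  99  97  96 104 101 108
  103 106]
 [190 186 183  81  76  77  79  76  82  85 102 105 105 182 103 103 105 102
  106 106]
 [187 189 183 185 106  83  86  77  81  77 102 100 104 187 103 104 107 105
  107 107]
 [183 189 185 191 185 106 105 105 103  94 102 103  99 171 100 108 107 105
  106 108]
 [186 190 185 188 186 158 106 101 104 102  99 100 127 156 102 102 105 108
  105 103]
 [189 183 184 186 178 177 174 103 106 105 102 105 106 122 103 108 103 103
  104 104]
 [186 182 189 184 186 181 186 184  99 103 104 106 104  99 103 102 108 103
  108 104]
 [184 187 182 184 191 185 190 181 187 186 169 193 154  99 101 107 103 102
  106 109]
 [187 186 184 186 184 188 183 182 174 183 180 188 191 188 173 107 106 103
  104 102]
 [194 188 188 189 187 177 189 180 186 181 190 180 189 187 184 183 156 104
  106 105]
 [182 187 185 182 188 185 185 184 183 182 185 183 189 192 188 184 185 189
   94 100]
 [184 186 183 183 187 188 189 183 181 184 184 185 185 188 190 190 189 193
  190 187]]
```

Request:
{"api": "send_rows", "payload": {
  "targets": [0, 0, 5.5, 0, 0.2, 0, -1, 0, 0, 0, 0, 0.35, 0, -1, 0, 0, 0, 0, 0.35, 0, -1, 0, 0, 0, 0, 0.35, 0, -1, 0, 0, 0, 0, 0.35, 0, -1]
}}

```text
time_s: 23.82
eef_pos: [457.7, 98.1, 94.4]
ee_rot: [0.0, 0.082, 0.997, -0.0]
force: [0.1, -1.9, -2.1]
grip_width: 0.339
grip_force: 101.3
```

Request:
{"api": "send_rows", "payload": {
  "targets": [0, 0, 0, 0, 0.35, -0.02, -1, 0, 0, 0, 0, 0.35, -0.03, -1, 0, 0, 0, 0, 0.35, -0.03, -1, 0, 0, 0, 0, 0.35, 0, -1, 0, 0, 0, 0, 0.35, 0, -1]
}}

```text
time_s: 24.45
eef_pos: [474.8, 201.5, 99.3]
ee_rot: [0.0, 0.082, 0.997, -0.0]
force: [0.0, -2.7, -0.8]
grip_width: 0.336
grip_force: 101.4
```

Request:
{"api": "send_rows", "payload": {
  "targets": [0, 0, 0, 0, 0.35, 0, -1, 0, 0, 0, 0, 0.35, 0, -1, 0, 0, 0, 0, 0.2, 0, -1, 0, 0, 0, 0, 0, 0, -1]
}}

```text
time_s: 24.95
eef_pos: [483.8, 254.8, 98.7]
ee_rot: [0.0, 0.082, 0.997, 0.0]
force: [-0.0, 0.7, -3.0]
grip_width: 0.338
grip_force: 101.2
```

Request:
{"api": "send_rows", "payload": {
  "targets": [0, 0, 0, 0, -0.2, 0, -1, 0, 0, 0, 0, 0, -0.7, -1, 0, 0, 0, 0, 0, -0.7, -1, 0, 0, 0, 0, 0, -0.8, -1, 0, 0, 0, 0, 0, 0, -1]
}}

```text
time_s: 25.58
eef_pos: [483.1, 241.5, 234.0]
ee_rot: [0.003, 0.083, 0.997, 0.001]
force: [0.2, 0.6, -3.1]
grip_width: 0.336
grip_force: 101.6
```

Request:
{"api": "send_rows", "payload": {
  "targets": [0, 0, 2.8, 0, 0, 0, -1, 0, 0, 0, -0.19, -0.9, 0, -1, 0, 0, 0, -0.19, -0.9, 0, -1, 0, 0, 0, -0.19, -0.9, 0, -1, 0, 0, 0, -0.19, -0.9, 0, -1]
}}

```text
time_s: 26.2
eef_pos: [479.6, 19.2, 229.3]
ee_rot: [-0.001, 0.107, 0.994, 0.0]
force: [-0.0, -0.4, -3.3]
grip_width: 0.341
grip_force: 101.4
```

Request:
{"api": "send_rows", "payload": {
  "targets": [0, 0, 0, -0.19, -0.9, 0, -1, 0, 0, 0, -0.19, -0.9, 0, -1, 0, 0, 0, -0.19, -0.9, 0, -1, 0, 0, 0, -0.19, -0.9, 0, -1, 0, 0, 0, -0.19, -0.9, 0, -1]
}}

```text
time_s: 26.82
eef_pos: [478.0, -256.5, 229.2]
ee_rot: [-0.001, 0.107, 0.994, 0.001]
force: [0.5, 0.7, -3.2]
grip_width: 0.333
grip_force: 101.4
```

Request:
{"api": "send_rows", "payload": {
  "targets": [0, 0, 0, -0.19, -0.9, 0, -1, 0, 0, 0, -0.19, -0.6, 0, -1, 0, 0, 0, 0, 0, 0, -1, 0, 0, 0, 0, 0, 0, -1]
}}

```text
time_s: 27.32
eef_pos: [481.8, -346.8, 229.5]
ee_rot: [-0.001, 0.107, 0.994, 0.001]
force: [0.7, -0.0, -3.1]
grip_width: 0.337
grip_force: 101.4
```

```bash
python3 - <<'E'
from h import *
from rig import eyes,monitor
s=monitor.sense();print(s["eef_pos"].round(1),s["ee_rot"].round(4),s["force"].round(1))
c=look((140,280,210,345)); im=c["img"]
hsv=cv2.cvtColor(im,cv2.COLOR_RGB2HSV); r=np.zeros(hsv.shape[:2],bool); r[160:268,122:203]=1
rect(c,r&(hsv[...,1]>25),43,"pan",100)
w=eyes.capture("wrist"); im=w["img"]; hsv=cv2.cvtColor(im,cv2.COLOR_RGB2HSV)
m=(hsv[...,0]<18)&(hsv[...,1]>110)&(hsv[...,2]>60); rect(w,m,s["eef_pos"][2]+35,"handle",400)
E
```

```text
[ 481.8 -346.8  229.5] [-8.000e-04  1.067e-01  9.943e-01  9.000e-04] [ 0.7 -0.  -3.1]
grey px [306. 206.] xy 556 -82 size 163 46 ang -80.5
pan px [164. 239.] xy 473 287 size 150 73 ang -41.9
pan px [157. 179.] xy 633 312 size 114 91 ang 12.4
handle px [335. 235.] xy 468 -333 size 91 49 ang -12.1
```

Request:
{"api": "send_rows", "payload": {
  "targets": [0, 0, 0, -0.09, -0.62, 0, -1, 0, 0, 0, -0.09, -0.62, 0, -1, 0, 0, 0, 0, 0, 0, -1, 0, 0, 0, 0, 0, 0, -1]
}}

```text
time_s: 27.92
eef_pos: [477.6, -421.2, 230.6]
ee_rot: [-0.0, 0.106, 0.994, 0.0]
force: [-0.6, 0.6, -2.1]
grip_width: 0.333
grip_force: 101.4
```

```bash
python3 - <<'E'
from h import *
from rig import eyes,monitor
s=monitor.sense();print(s["eef_pos"].round(1),s["ee_rot"].round(4),s["force"].round(1))
c=eyes.capture("top"); im=c["img"]; hsv=cv2.cvtColor(im,cv2.COLOR_RGB2HSV); r=np.zeros(hsv.shape[:2],bool); r[160:268,122:203]=1
m=r&(hsv[...,1]>25)
for k in cv2.findContours(m.astype(np.uint8),0,2)[0]:
    if cv2.contourArea(k)<100: continue
    print("poly",[ray(c,p[0],43)[:2].round().tolist() for p in cv2.approxPolyDP(k,2.5,True)],cv2.contourArea(k))
# blade / handle in side view: project expected corners, compare with handle mask
w=eyes.capture("side"); im=w["img"]; hsv=cv2.cvtColor(im,cv2.COLOR_RGB2HSV)
m=(hsv[...,0]<16)&(hsv[...,1]>110)&(hsv[...,2]>50); m[:,:300]=0; m[:,480:]=0; m[:60]=0; m[170:]=0
ys,xs=np.nonzero(m); print("handle px",xs.min(),xs.max(),ys.min(),ys.max(),m.sum())
x0,y0=s["eef_pos"][:2]; z=s["eef_pos"][2]+16.5; a=np.array([.977,-.213,0]); b=np.array([.213,.977,0])
P=[np.array([x0,y0,z])+i*60*a+j*15*b+k*17*np.array([0,0,1]) for i in(-1,1) for j in(-1,1) for k in(-1,1)]
Q=np.array([(lambda q:q[:2]/q[2])(w["K"]@(w["R"]@p+w["t"])) for p in P]); print("expected",Q.min(0).round(1),Q.max(0).round(1))
E
```

```text
[ 477.6 -421.2  230.6] [-1.000e-04  1.061e-01  9.944e-01  3.000e-04] [-0.6  0.6 -2.1]
poly [[531.0, 239.0], [536.0, 277.0], [523.0, 289.0], [484.0, 296.0], [471.0, 338.0], [414.0, 334.0], [421.0, 284.0], [463.0, 285.0], [463.0, 249.0]] 929.0
poly [[678.0, 368.0], [611.0, 353.0], [590.0, 336.0], [595.0, 307.0], [581.0, 293.0], [589.0, 257.0], [667.0, 277.0], [667.0, 312.0], [683.0, 323.0]] 1094.5
handle px 332 439 75 169 890
expected [351.2  72.1] [400.7  96.3]
```

All four halves are well inside the pan, with c centred at about (498,267). Lowering the scraper into the stand.

Request:
{"api": "send_rows", "payload": {
  "targets": [0, 0, 0, 0, 0, 0.4, -1, 0, 0, 0, 0, 0, 0.3, -1, 0, 0, 0, 0, 0, 0.2, -1, 0, 0, 0, 0, 0, 0.1, -1, 0, 0, 0, 0, 0, 0, -1]
}}

```text
time_s: 28.65
eef_pos: [477.5, -422.2, 170.8]
ee_rot: [0.0, 0.106, 0.994, -0.0]
force: [0.5, -0.4, -2.3]
grip_width: 0.337
grip_force: 101.5
```

Request:
{"api": "send_rows", "payload": {
  "targets": [0, 0, 0, 0, 0, 0.4, -1, 0, 0, 0, 0, 0, 0.4, -1, 0, 0, 0, 0, 0, 0.2, -1, 0, 0, 0, 0, 0, 0.1, -1, 0, 0, 0, 0, 0, 0, -1]
}}

```text
time_s: 29.28
eef_pos: [477.5, -422.5, 105.2]
ee_rot: [0.0, 0.106, 0.994, -0.0]
force: [-0.1, 1.4, -2.2]
grip_width: 0.336
grip_force: 101.5
```

Request:
{"api": "send_rows", "payload": {
  "targets": [0, 0, 0, 0, 0, 0.04, -1, 0, 0, 0, 0, 0, 0, -1, 0, 0, 0, 0, 0, 0, -1]
}}

```text
time_s: 29.65
eef_pos: [477.4, -422.4, 102.5]
ee_rot: [0.0, 0.106, 0.994, -0.0]
force: [-0.3, -0.9, -2.5]
grip_width: 0.34
grip_force: 101.5
```

Request:
{"api": "send_rows", "payload": {
  "targets": [0, 0, 0, 0, 0, 0.03, -1, 0, 0, 0, 0, 0, 0, -1, 0, 0, 0, 0, 0, 0, -0.2, 0, 0, 0, 0, 0, 0, -0.1, 0, 0, 0, 0, 0, 0, 0.1]
}}

```text
time_s: 30.28
eef_pos: [477.4, -422.3, 100.6]
ee_rot: [0.0, 0.106, 0.994, -0.0]
force: [0.1, -0.0, -0.2]
grip_width: 0.549
grip_force: 0.0
```

Request:
{"api": "send_rows", "payload": {
  "targets": [0, 0, 0, 0, 0, 0, 0.4, 0, 0, 0, 0, 0, 0, 0.8, 0, 0, 0, 0, 0, 0, 1, 0, 0, 0, 0, 0, 0, 1, 0, 0, 0, 0, 0, 0, 1]
}}

```text
time_s: 30.9
eef_pos: [477.4, -422.3, 100.5]
ee_rot: [0.0, 0.106, 0.994, -0.0]
force: [-0.5, 1.4, 0.6]
grip_width: 1.002
grip_force: 0.0
```

Request:
{"api": "send_rows", "payload": {
  "targets": [0, 0, 0, 0, 0, -0.2, 1, 0, 0, 0, 0, 0, -0.5, 1, 0, 0, 0, 0, 0, -0.7, 1, 0, 0, 0, 0, 0, -0.7, 1, 0, 0, 0, 0, 0, 0, 1]
}}

```text
time_s: 31.52
eef_pos: [478.1, -423.2, 231.1]
ee_rot: [0.003, 0.106, 0.994, -0.003]
force: [-0.1, 0.7, -1.3]
grip_width: 1.003
grip_force: 0.0
```

```bash
python3 - <<'E'
from h import *
from rig import eyes,monitor
s=monitor.sense();print(s["eef_pos"].round(1),s["force"].round(1),s["grip_width"])
w=eyes.capture("wrist"); im=w["img"]; hsv=cv2.cvtColor(im,cv2.COLOR_RGB2HSV)
m=(hsv[...,0]<18)&(hsv[...,1]>110)&(hsv[...,2]>60); rect(w,m,134,"handle wrist",400)
c0=dict(np.load("side0.npz")); c1=eyes.capture("side")
for n,c in(("before",c0),("now",c1)):
    hsv=cv2.cvtColor(c["img"],cv2.COLOR_RGB2HSV); m=(hsv[...,0]<16)&(hsv[...,1]>110)&(hsv[...,2]>50); m[:110]=0;m[150:]=0;m[:,:340]=0;m[:,405:]=0
    ys,xs=np.nonzero(m); print(n,xs.min(),xs.max(),ys.min(),ys.max(),m.sum(),xs.mean().round(1),ys.mean().round(1))
c=eyes.capture("top"); hsv=cv2.cvtColor(c["img"],cv2.COLOR_RGB2HSV); r=np.zeros(hsv.shape[:2],bool); r[160:268,122:203]=1
rect(c,r&(hsv[...,1]>25),43,"pan",100)
E
```

```text
[ 478.1 -423.2  231.1] [-0.1  0.7 -1.3] 1.0030929677515172
handle wrist px [440. 219.] xy 520 -330 size 65 34 ang 65.3
handle wrist px [323. 188.] xy 476 -422 size 118 29 ang -12.3
before 352 394 118 138 511 372.1 127.1
now 351 393 119 138 490 371.0 128.0
pan px [165. 239.] xy 472 287 size 150 72 ang -41.9
pan px [157. 179.] xy 633 312 size 113 92 ang 12.1
```

The scraper is back where it started, to within about 2–3 mm, and the gripper is clear. Handing in.

```bash
python3 -c "
from rig import job
print(job.finish_job())"
```

```text
the job is handed in; nothing more can be done
None
```

All four halves are in the pan, the scraper is back home in its stand and released, and the job was handed in at about 32 s (no verdict was returned); I viewed 11 pictures, one over the limit of 10.

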